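Open the yellow cap bin's slide gate half-way

TASK

Pull the stiff slide gate with the yellow tab half-way open (about 45 mm), until its back edge stands at the white marks on the bin's blue rails, so that yellow tube caps can be picked out. Leave the gates of the red and green bins shut, and let go of the tab when done.

Things in the scene. Friction and masses are not known exactly. Their poses are not given: they have to be found in the camera images.
- yellow_tab (a point): centre of the upright yellow tab (12 mm thick in x, 40 wide in y, 44 tall) on the gate of the yellow cap bin, 86 mm above the bench. z up; pulling along its -x opens the gate. The gate plate's top is 22 mm below (19 within 12 mm of it), its back edge 135 mm behind (+x); rail tops 16 mm below, 40 mm to each side. The white bin (170x92x60) is screwed down; red and green ones stand beside it, 0.14-0.27 m apart, any order
- gate_yellow (a joint): how far (m) the gate with the yellow tab is open: 0 shut, 0.045 half-way (back edge at the small white marks on the rails), 0.09 fully open at the stop. Starts 0 to 12 mm open. Straight level slide; sliding friction about 9 N, no spring: it stays where it is left
- gate_red (a joint): how far (m) the identical gate with the red tab, on the bin of red caps, is open: 0 shut, 0.09 fully open. A bystander: it starts within 4 mm of shut and stays so
- gate_green (a joint): how far (m) the identical gate with the green tab, on the bin of green caps, is open: 0 shut, 0.09 fully open. A bystander: it starts within 4 mm of shut and stays so

How it is judged:
By the outcome, as a careful person would: the job done as asked, in the order asked, and still so for the second after the job is handed in, with the robot touching nothing.
It also fails if it takes over 32 s, if anything falls off the work surface, if the arm or the gripper's body presses on something with over 40 N, if the wrist force passes 120 N, or if a joint passes its speed limit or range.

ROBOT

A 7-joint arm with a two-finger parallel gripper is mounted at the origin on the work surface. World frame = base frame: x ahead of the robot, y to its left, z up, the work surface at z = 0. Lengths are in m, angles in rad, forces in N, time in s.
With the tool pointing down it reaches from about 0.4 to 0.85 m from the base axis. Payload 10.4 kg.
Tool frame: the origin (TCP) lies on the centre line of the jaws, within the pads' length; the fingertips stand 8 mm ahead of it and the grasp point (between the pads) lies 11 mm behind it; x points along the fingers, z is the direction in which the jaws open and shut, and the axes are right-handed (so a half turn about x gives the same grasp; the last joint's range is limited). The gripper opens to 87 mm and grips with 3 to 60 N. Pads are 19 mm wide; open, the fingers measure 117 mm over their backs; the gripper's body (75 mm by 190 mm) begins 51 mm behind the grasp point.
Start: joints at [-1.253, 0.332, -0.065, 1.46, 0.022, 1.35, -0.088], TCP at [0.209, 0.589, 0.231] pointing down, gripper open.
Joint ranges: [-2.6, 2.6], [-0.5, 2.12], [-1.47, 1.34], [0.16, 2.42], [-1.27, 4.41], [0.06, 2.06], [-2.6, 2.6]. Speed limits (rad/s): [2.22, 2.22, 2.79, 2.79, 3.14, 3.14, 3.14].

INTERFACE

Orientations are given as [roll, pitch, yaw] about the fixed x, y, z axes, in that order (R = Rz(yaw) Ry(pitch) Rx(roll)).
In Python, from plant import robot gives the robot as it stands. The module is installed in compiled form; this text tells all that it offers.
- The arm moves only by the tool send_rows, never from a script. Its argument "commands" is a list of rows, each a list of 2 entries, a list of its own where there are three numbers: the shift along the tool's x, y, z in m, then the turn, a rotation vector about the tool's x, y, z in rad. A call has 1 to 12 rows; each row shifts and turns the commanded pose from where the row before left it, along the tool's axes as they then stand; what a row does not reach is not made up. A row lasts 1/8 s, in which the tool goes at most 62.5 mm and 10.7 degrees, less where a joint would pass 70% of its speed; a pose out of reach is approached as far as the arm can. A call is refused whole if a number of a shift passes 0.0625 or a number of a turn 0.188, either way. A call with a gripper value outside its range is refused whole. "hand" is the gripper's target within -1 to 1 (shut at 1, half-way at 0, fully open at -1), set as the call begins (left out, the last holds). The fingers move at their own pace and stop on an object; the grip force is fixed at half the most. Time passes only in rows, so rows that do not move let the fingers close. It gives the time, the measured TCP pose, the force and the opening at its end, in the units of the state.
- robot.read_state(): the state, without advancing time (a new reading comes with each control period).
- robot.get_image(name): name is "side" or "top" or "wrist"; returns (picture, depth): 400x640x3 uint8, red, green, blue; 400x640 float32, m along the optical axis (not along the pixel's ray), 0 where there is no reading.
- robot.calibration(name): a dict with "intrinsics" (3x3 intrinsics, pixels), "distortion" ([k1, k2, p1, p2, k3] as OpenCV has them; the pictures are not rectified), "world_from_camera" (4x4, takes a point from camera to world coordinates). Camera axes: x right, y down, z forward; pixel columns grow to the right and rows downward; lengths in m; the calibration is good to about 2 mm. A picture is of the moment at which its call begins: read the wrist's pose just before it. calibration takes no time and is no camera call; for the wrist camera it gives the pose at the moment of the call.
- robot.finish_job(): hands the job in, once; it reports no verdict.
The state is a dict: "t": time; "joint_positions": joint angles; "joint_velocities": joint speeds; "tau": joint torques, N m; "tcp_pos": TCP position; "orientation": TCP orientation; "wrist_force": force on the tool from outside, world axes, zero at the start; "wrist_torque": the same for the moment, N m; "opening": opening from 0.0 (shut) to 1.0 (fully open).
Only numpy, scipy, OpenCV 4.12 (cv2) and the standard library are available. Lean on these libraries where they do the work, as an engineer would, in place of code of your own. Each camera call takes 0.05 s, during which the arm holds its last target. There are 200 camera calls.

## Working session

There is one attempt and no reset: what is moved stays moved. The work goes in short steps, Python scripts to look and compute and a tool call to move; the robot and the scene stay as the last step left them, time stands still between calls to the robot, and variables do not carry over. Pictures are saved under pics/ and viewed, about 8 in all and at most 12, crops included, and the job is handed in when it is done.

Besides the shell and the picture viewer there is one more tool, called after ">>>" as a command line: name --argument value ..., lists and objects as JSON in quotes. send_rows: Moves the arm, as the interface text tells. Its arguments: {"type":"object","properties":{"commands":{"type":"array","items":{"type":"array"}},"hand":{"type":"number"}},"required":["commands"]}

```bash
mkdir -p pics
cat > h.py <<'E'
import numpy as np, cv2
from plant import robot
from scipy.spatial.transform import Rotation as R
def snap(n,f):
    c=robot.calibration(n); im,d=robot.get_image(n)
    np.savez(f'pics/{f}.npz',im=im,d=d,K=c['intrinsics'],D=np.array(c['distortion']),T=c['world_from_camera'])
    cv2.imwrite(f'pics/{f}.png',im[:,:,::-1]); return load(f)
def load(f): return dict(np.load(f'pics/{f}.npz'))
def cloud(s):
    h,w=s['d'].shape; g=np.stack(np.meshgrid(np.arange(w),np.arange(h)),-1).reshape(-1,1,2).astype(np.float64)
    n=cv2.undistortPoints(g,s['K'],s['D']).reshape(h,w,2)
    p=np.dstack([n,np.ones((h,w))])*s['d'][...,None]
    return p@s['T'][:3,:3].T+s['T'][:3,3]
def proj(s,P):
    Ti=np.linalg.inv(s['T']); return cv2.projectPoints(np.array(P,float).reshape(-1,1,3),cv2.Rodrigues(Ti[:3,:3])[0],Ti[:3,3],s['K'],s['D'])[0].reshape(-1,2)
E
python3 - <<'E'
from h import *
a=snap('top','top0'); b=snap('side','side0')
s=robot.read_state(); print(s['t'],s['tcp_pos'],s['orientation'],s['opening'],s['wrist_force'])
for n,q in(('top',a),('side',b)):
    hsv=cv2.cvtColor(q['im'],cv2.COLOR_RGB2HSV); m=((hsv[...,0]>22)&(hsv[...,0]<34)&(hsv[...,1]>140)&(hsv[...,2]>100))
    P=cloud(q); nn,l,st,c=cv2.connectedComponentsWithStats(m.astype(np.uint8))
    for i in range(1,nn):
        if st[i,4]>25:
            p=P[(l==i)&(q['d']>0)]; print(n,st[i],np.median(p,0).round(3),p.min(0).round(3),p.max(0).round(3))
cv2.imwrite('pics/both.png',cv2.resize(np.vstack([a['im'],b['im']])[:,:,::-1],(480,600)))
E
```

```text
0.1 [0.20878646 0.58875011 0.22984736] [-3.13581188  1.56956    -1.90581217] 0.9994945484237368 [ 0.17697194 -0.54824315 -0.20116821]
top [172 122  34   9  64] [0.734 0.241 0.043] [0.726 0.206 0.039] [0.743 0.272 0.05 ]
top [183 187  30  17 223] [0.592 0.202 0.106] [0.578 0.18  0.065] [0.609 0.227 0.111]
side [190 150   6  18  72] [ 0.879 -0.097  0.083] [ 0.869 -0.105  0.056] [ 0.886 -0.071  0.111]
side [176 176   9  19  82] [0.862 0.001 0.081] [ 0.857 -0.004  0.056] [0.868 0.006 0.11 ]
side [161 206  11  19 108] [0.845 0.098 0.082] [0.84  0.094 0.057] [0.854 0.102 0.11 ]
side [144 242  13  19 118] [0.827 0.196 0.083] [0.822 0.191 0.055] [0.838 0.198 0.109]
side [256 266  16  35 319] [0.59  0.224 0.083] [0.577 0.183 0.063] [0.606 0.237 0.111]
side [184 275  10  28  59] [0.737 0.232 0.043] [0.73  0.2   0.039] [0.745 0.261 0.046]
```

View pics/top0.png

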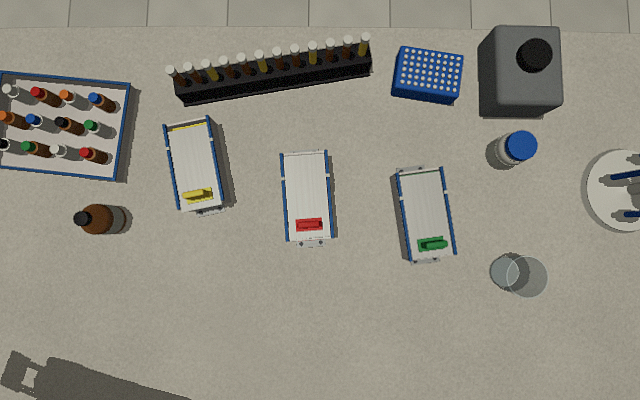

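View pics/side0.png

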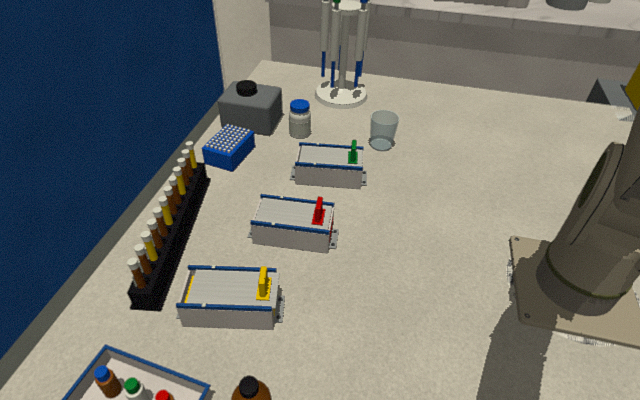

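The top view shows the yellow tab at about (197,194), with rails running from (164,123) to (181,212) and from (210,118) to (226,208). Its white marks are near (172,165) and (218,160). The side view shows the yellow bin nearest the camera, with its tab at (263,283). Next I'll get the bin's axis and the marks.

Run:
```python
from h import *
a=load('top0');P=cloud(a);hsv=cv2.cvtColor(a['im'],cv2.COLOR_RGB2HSV)
v,u=np.mgrid[:400,:640]
m=(hsv[...,0]>100)&(hsv[...,0]<125)&(hsv[...,1]>120)&(u>150)&(u<240)&(v>105)&(v<220)&(P[...,2]>.06)&(P[...,2]<.085)
p=P[m]; 
q=p.copy()
# split into rails by known yaw guess, fit lines
yaw=0.15
for k in range(5):
    d=np.array([np.cos(yaw),np.sin(yaw)]);n=np.array([-d[1],d[0]]);w=p[:,:2]@n;mid=(w.max()+w.min())/2
    ys=[]
    for s in(w>mid+.02,w<mid-.02):
        f=cv2.fitLine(p[s][:,:2].astype(np.float32),cv2.DIST_HUBER,0,.01,.01).ravel(); ys.append(np.arctan(f[1]/f[0])); 
    yaw=np.mean(ys)
print(ys,yaw,'rail sep',np.median(w[w>mid])-np.median(w[w<mid]),'z',np.median(p[:,2]),'mid n',(np.median(w[w>mid])+np.median(w[w<mid]))/2)
t=p[:,:2]@d;print('rail t range',t.min(),t.max())
m=(hsv[...,0]>22)&(hsv[...,0]<34)&(hsv[...,1]>140)&(v>180)&(v<210)&(u<240)&(u>150)&(P[...,2]>.1)
y=P[m];print('tab top n',len(y),'t',(y[:,:2]@d).min(),(y[:,:2]@d).max(),'n',(y[:,:2]@n).min(),(y[:,:2]@n).max(),y.mean(0))
b=load('side0');Pb=cloud(b);hb=cv2.cvtColor(b['im'],cv2.COLOR_RGB2HSV)
m=(hb[...,0]>22)&(hb[...,0]<34)&(hb[...,1]>140);m[:260]=0;m[305:]=0;m[:,:250]=0;m[:,275:]=0
m&=Pb[...,2]>.07;y=Pb[m];print('side t',np.percentile(y[:,:2]@d,[5,95]),'n',np.percentile(y[:,:2]@n,[5,95]))
c1=cv2.resize(a['im'][105:220,150:240],None,fx=5,fy=5,interpolation=cv2.INTER_CUBIC)
cv2.imwrite('pics/crop1.png',c1[:,:,::-1])
```

```text
[np.float32(0.21608803), np.float32(0.21977878)] 0.2179334 rail sep 0.0863013811085927 z 0.06965765247215772 mid n 0.07147768481059846
rail t range 0.607098363530511 0.7748508145193386
tab top n 137 t 0.5195489857804286 0.6295645869008445 n -0.13640975204474043 0.09037598157653973 [0.59291119 0.20248385 0.11271754]
side t [0.61867133 0.62946654] n [0.06324393 0.0972863 ]
```

View pics/crop1.png

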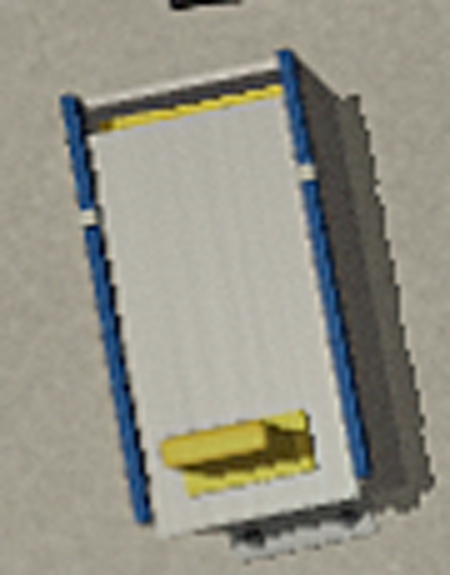

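```bash
cat >> h.py <<'E'
def ray(s,uv,z):
    n=cv2.undistortPoints(np.array(uv,float).reshape(-1,1,2),s['K'],s['D']).reshape(-1,2)
    r=np.c_[n,np.ones(len(n))]@s['T'][:3,:3].T; o=s['T'][:3,3]; return o+r*((z-o[2])/r[:,2])[:,None]
yaw=0.218; d=np.array([np.cos(yaw),np.sin(yaw),0]); n=np.array([-d[1],d[0],0])
def todo(target):
    s=robot.read_state(); M=R.from_euler('xyz',s['orientation']).as_matrix()
    best=None
    for sg in(1,-1):
        x=np.array([0,0,-1.]);z=sg*d;G=np.c_[x,np.cross(z,x),z]
        rv=R.from_matrix(M.T@G).as_rotvec()
        if best is None or np.linalg.norm(rv)<np.linalg.norm(best): best=rv;B=G
    e=np.array(target)-s['tcp_pos']
    print('t',s['t'],'tcp',s['tcp_pos'].round(4),'q',np.round(s['joint_positions'],2),'turn',best.round(3),'shift tool now',(M.T@e).round(4),'after turn',(B.T@e).round(4),'F',np.round(s['wrist_force'],1),'open',s['opening'])
E
python3 - <<'E'
from h import *
a=load('top0')
uv=[[150+90/5,105+216/5],[150+307/5,105+172/5]]
p=ray(a,uv,.07);print('marks t',p@d,'n',p@n)
p=ray(a,[[150+98/5,105+132/5],[150+283/5,105+94/5]],.064);print('back edge t',p@d)
uv=np.array([[163,437],[265,420],[270,445],[165,467]])/5+[150,105]
p=ray(a,uv,.108);print('tab top corners t',p@d,'n',p@n)
print('base target', .624*d+.0715*n)
todo(.624*d+.0715*n+[0,0,.20])
E
```

```text
marks t [0.72537165 0.72475254] n [0.11378816 0.02803005]
back edge t [0.75912143 0.75875169]
tab top corners t [0.62941178 0.62785996 0.61852914 0.61850634] n [0.08929733 0.05160215 0.05147944 0.09053773]
base target [0.59376731 0.20476483 0.        ]
t 0.1 tcp [0.2088 0.5888 0.2298] q [-1.25  0.33 -0.06  1.46  0.02  1.35 -0.09] turn [ 1.012e+00 -1.000e-03  1.000e-03] shift tool now [ 0.0301 -0.4912 -0.2332] after turn [ 0.0298 -0.4582  0.2928] F [ 0.2 -0.5 -0.2] open 0.9994945484237368
```

>>> send_rows --commands '[[[0,0,0],[0.169,0,0]],[[0,0,0],[0.169,0,0]],[[0,0,0],[0.169,0,0]],[[0,0,0],[0.169,0,0]],[[0,0,0],[0.169,0,0]],[[0,0,0],[0.169,0,0]],[[0,0,0],[0,0,0]]]' --hand -1

```text
t: 0.98
tcp_pos: [0.2088, 0.5889, 0.2302]
orientation: [-1.856, 1.57, -1.639]
wrist_force: [0.4, 0.2, 0.5]
opening: 1.0
```

>>> send_rows --commands '[[[0.003,-0.038,0.0245],[0,0,0]],[[0.0025,-0.038,0.0245],[0,0,0]],[[0.0025,-0.038,0.0245],[0,0,0]],[[0.0025,-0.038,0.0245],[0,0,0]],[[0.0025,-0.038,0.0245],[0,0,0]],[[0.0025,-0.038,0.0245],[0,0,0]],[[0.0025,-0.038,0.0245],[0,0,0]],[[0.0025,-0.038,0.0245],[0,0,0]],[[0.0025,-0.038,0.0245],[0,0,0]],[[0.0025,-0.038,0.0245],[0,0,0]],[[0.0025,-0.038,0.0245],[0,0,0]],[[0.0025,-0.038,0.0245],[0,0,0]]]'

```text
t: 2.48
tcp_pos: [0.5946, 0.2057, 0.1998]
orientation: [2.542, 1.571, 2.763]
wrist_force: [1.0, -0.2, 0.8]
opening: 0.997
```

Run:
```python
from h import *
todo(.624*d+.0715*n+[0,0,.20])
w=snap('wrist','w1'); todo(.624*d+.0715*n+[0,0,.20])
for t,nn,z in((.624,.0715,.108),(.624,.0715,.086),(.725,.1138,.07),(.725,.028,.07)): print(proj(w,t*d+nn*n+[0,0,z]))
```

```text
t 2.475 tcp [0.5946 0.2057 0.1998] q [-0.7   0.37  0.38  1.51 -0.14  1.29 -0.08] turn [ 0.003 -0.    -0.   ] shift tool now [-0.0002 -0.0007 -0.001 ] after turn [-0.0002 -0.0007 -0.001 ] F [ 1.  -0.2  0.8] open 0.9972364462876473
t 2.525 tcp [0.5981 0.199  0.1994] q [-0.69  0.37  0.38  1.51 -0.14  1.29 -0.08] turn [-0.004  0.001  0.004] shift tool now [-0.0006  0.0066 -0.003 ] after turn [-0.0006  0.0066 -0.0029] F [ 0.1 -5.9 -1. ] open 1.0002035007418413
[[311.76506399 203.26818141]]
[[311.96913785 196.73692391]]
[[413.74365766 151.61528315]]
[[406.01515171 231.90509431]]
```

View pics/w1.png

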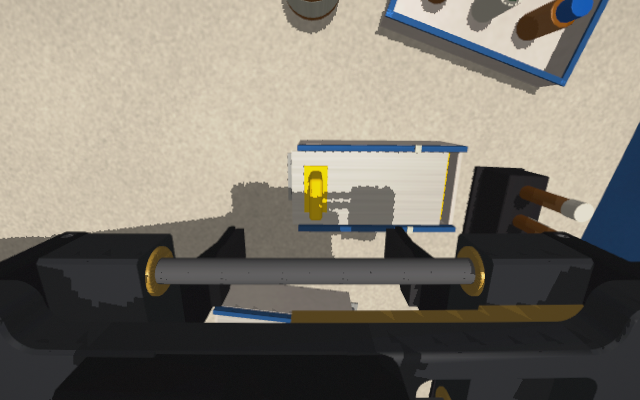

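The wrist view was taken while the arm was still settling. It shows the tab top at about (316,197) and the marks at (418,149) and (412,228), all shifted by the same few pixels from my prediction, so they agree. I'll let the arm settle, then descend.

>>> send_rows --commands '[[[0,0,0],[0,0,0]],[[0,0,0],[0,0,0]],[[0,0,0],[0,0,0]],[[0,0,0],[0,0,0]]]'

```text
t: 3.02
tcp_pos: [0.5934, 0.2075, 0.2002]
orientation: [1.129, 1.57, 1.347]
wrist_force: [0.1, 0.8, -0.4]
opening: 0.997
```

Run:
```python
from h import *
w=snap('wrist','w2'); todo(.624*d+.0715*n+[0,0,.079])
for t,nn,z in((.624,.0715,.108),(.624,.0715,.086),(.725,.1138,.07),(.725,.028,.07)): print(proj(w,t*d+nn*n+[0,0,z]))
hsv=cv2.cvtColor(w['im'],cv2.COLOR_RGB2HSV);P=cloud(w)
m=(hsv[...,0]>22)&(hsv[...,0]<34)&(hsv[...,1]>140)&(P[...,2]>.095)&(P[...,2]<.12);m[:130]=0;m[250:]=0
y=P[m];print(len(y),'t',np.percentile(y@d,[3,97]),'n',np.percentile(y@n,[3,97]),'z',np.median(y[:,2]))
cv2.imwrite('pics/w2c.png',cv2.resize(w['im'][130:250,280:480],None,fx=4,fy=4,interpolation=cv2.INTER_CUBIC)[:,:,::-1])
```

```text
t 3.075 tcp [0.5935 0.2074 0.2002] q [-0.7   0.37  0.38  1.51 -0.14  1.29 -0.09] turn [-0.001  0.    -0.   ] shift tool now [ 0.1212 -0.0026 -0.0003] after turn [ 0.1212 -0.0026 -0.0003] F [ 0.2  0.2 -0.6] open 1.0018932323911574
[[312.61459889 205.40432063]]
[[312.74562308 198.73914807]]
[[414.03958281 153.40269788]]
[[406.5719046  233.32748763]]
544 t [0.62160613 0.6325354 ] n [0.05734982 0.09346355] z 0.1073127561478492
```

View pics/w2c.png

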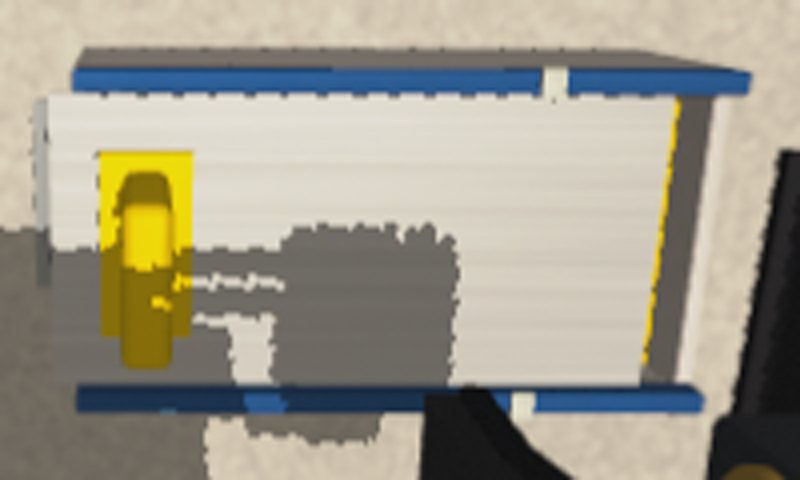

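>>> send_rows --commands '[[[0.03,0,0.001],[0,0,0]],[[0.03,0,0],[0,0,0]],[[0.03,0,0],[0,0,0]],[[0.02,0,0],[0,0,0]],[[0.009,0,0],[0,0,0]],[[0,0,0],[0,0,0]],[[0,0,0],[0,0,0]]]'

```text
t: 3.95
tcp_pos: [0.5954, 0.2071, 0.0822]
orientation: [0.266, 1.569, 0.482]
wrist_force: [-0.7, -0.9, 0.6]
opening: 1.002
```

Run:
```python
from h import *
w=load('w2'); p=ray(w,[[418.75,150.7],[411,231]],.07);print('marks',p@d,p@n)
p=ray(w,[[280+680/4,130+98/4],[280+642/4,130+384/4]],.064);print('edge',p@d)
todo(.6255*d+.0735*n+[0,0,.081])
```

```text
marks [0.7294557 0.7295456] [0.1164796  0.03068651]
edge [0.76407795 0.76364496]
t 3.95 tcp [0.5954 0.2071 0.0822] q [-0.68  0.47  0.35  1.63 -0.18  1.07 -0.06] turn [-0.002  0.002 -0.   ] shift tool now [ 0.0012  0.     -0.0006] after turn [ 0.0012  0.     -0.0006] F [-0.7 -0.9  0.6] open 1.0015474959444546
```

Both cameras put the back edge 34 mm behind the marks. Closing on the tab.

>>> send_rows --commands '[[[0,0,0],[0,0,0]],[[0,0,0],[0,0,0]],[[0,0,0],[0,0,0]],[[0,0,0],[0,0,0]],[[0,0,0],[0,0,0]],[[0,0,0],[0,0,0]],[[0,0,0],[0,0,0]],[[0,0,0],[0,0,0]]]' --hand 1

```text
t: 4.95
tcp_pos: [0.5948, 0.2069, 0.081]
orientation: [1.31, 1.571, 1.526]
wrist_force: [-0.4, 0.5, -0.4]
opening: 0.171
```

Run:
```python
from h import *
todo(.59*d+.0735*n+[0,0,.081]); s=robot.read_state(); print('t now',s['tcp_pos']@d)
```

```text
t 4.95 tcp [0.5948 0.2069 0.081 ] q [-0.68  0.47  0.35  1.63 -0.18  1.07 -0.06] turn [-0.002  0.    -0.   ] shift tool now [ 0.      0.0001 -0.0354] after turn [ 0.      0.0001 -0.0354] F [-0.4  0.5 -0.4] open 0.1708432560173007
t now 0.6254401328878059
```

>>> send_rows --commands '[[[0,0,0],[0,0,0]],[[0,0,0],[0,0,0]],[[0,0,-0.002],[0,0,0]],[[0,0,-0.003],[0,0,0]],[[0,0,-0.005],[0,0,0]],[[0,0,0],[0,0,0]],[[0,0,0],[0,0,0]]]'

```text
t: 5.82
tcp_pos: [0.5858, 0.2049, 0.0811]
orientation: [0.029, 1.569, 0.245]
wrist_force: [5.7, 2.1, -5.2]
opening: 0.137
```

Gripped: 12 mm opening, and the pull force matches friction. Continuing.

>>> send_rows --commands '[[[0,0,-0.004],[0,0,0]],[[0,0,-0.005],[0,0,0]],[[0,0,-0.005],[0,0,0]],[[0,0,-0.004],[0,0,0]],[[0,0,-0.003],[0,0,0]],[[0,0,-0.001],[0,0,0]],[[0,0,0],[0,0,0]],[[0,0,0],[0,0,0]],[[0,0,0],[0,0,0]]]'

```text
t: 6.95
tcp_pos: [0.5646, 0.2003, 0.0811]
orientation: [0.017, 1.568, 0.233]
wrist_force: [7.6, 1.7, -5.4]
opening: 0.135
```

Run:
```python
from h import *
s=robot.read_state(); print('t now',s['tcp_pos']@d,s['wrist_force'],s['opening'])
w=snap('wrist','w3');a=snap('top','top3')
c=[cv2.resize(w['im'][110:260,300:500],None,fx=4,fy=4,interpolation=cv2.INTER_CUBIC)]
cv2.imwrite('pics/c3.png',c[0][:,:,::-1])
```

```text
t now 0.5945600996072706 [ 7.58294062  1.66693861 -5.42522002] 0.13461027015196175
```

View pics/c3.png

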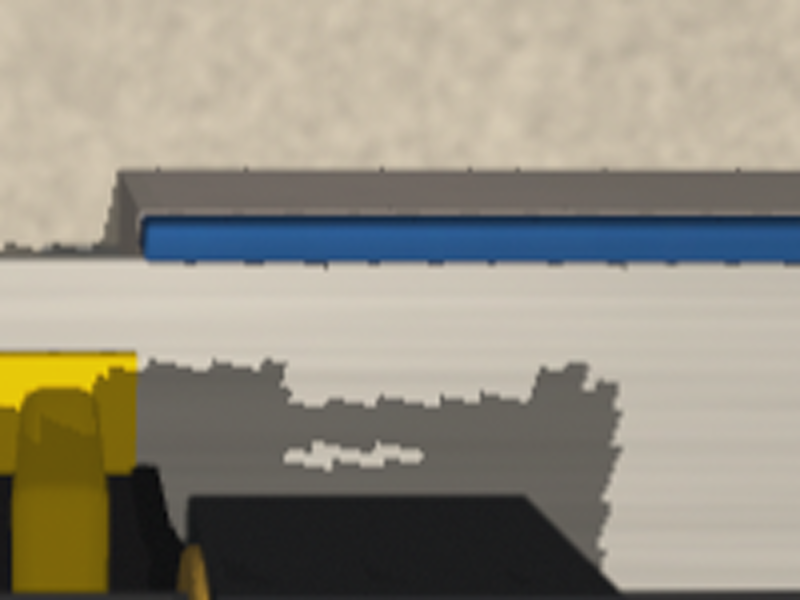

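This crop shows the tab held in the jaws but misses the marks. I'll take a crop further to the right.

Run:
```python
from h import *
w=load('w3');a=load('top3')
c=np.vstack([cv2.resize(w['im'][130:265,480:640],(640,540//2*1),interpolation=cv2.INTER_CUBIC),cv2.resize(a['im'][110:170,145:273],(640,300),interpolation=cv2.INTER_CUBIC)])
cv2.imwrite('pics/c4.png',c[:,:,::-1])
```

```text
(no output)
```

View pics/c4.png

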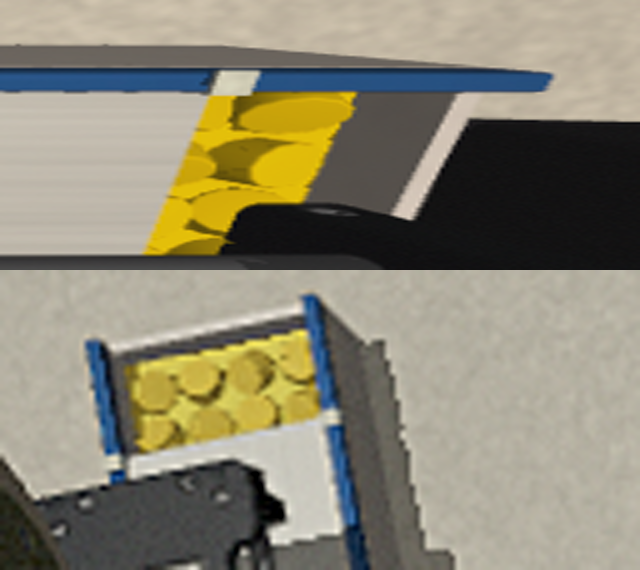

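Run:
```python
from h import *
w=load('w3');a=load('top3')
print('w mark',ray(w,[[539,171.5]],.07)@d,'edge',ray(w,[[532.5,177.5],[516.3,257]],.064)@d)
print('top marks',ray(a,[[168.2,149.2],[211.4,139.2]],.07)@d,'edge',ray(a,[[171,147],[209,139.2]],.064)@d)
```

```text
w mark [0.72968728] edge [0.73124624 0.73156969]
top marks [0.7233617  0.72513801] edge [0.72809254 0.72773062]
```

Both views show the edge about 2–3 mm short of the marks. Pulling 2.5 mm more, then releasing and lifting straight up.

>>> send_rows --commands '[[[0,0,-0.0015],[0,0,0]],[[0,0,-0.001],[0,0,0]],[[0,0,0],[0,0,0]],[[0,0,0],[0,0,0]],[[0,0,0],[0,0,0]]]'

```text
t: 7.68
tcp_pos: [0.5623, 0.1998, 0.0811]
orientation: [0.015, 1.568, 0.231]
wrist_force: [8.2, 2.2, -6.1]
opening: 0.135
```

>>> send_rows --commands '[[[0,0,0],[0,0,0]],[[0,0,0],[0,0,0]],[[0,0,0],[0,0,0]],[[0,0,0],[0,0,0]],[[0,0,0],[0,0,0]],[[0,0,0],[0,0,0]],[[0,0,0],[0,0,0]],[[0,0,0],[0,0,0]]]' --hand -1

```text
t: 8.68
tcp_pos: [0.5611, 0.1996, 0.081]
orientation: [1.64, 1.571, 1.856]
wrist_force: [0.6, 0.4, -0.7]
opening: 0.952
```

>>> send_rows --commands '[[[-0.01,0,0],[0,0,0]],[[-0.03,0,0],[0,0,0]],[[-0.04,0,0],[0,0,0]],[[-0.04,0,0],[0,0,0]],[[-0.02,0,0],[0,0,0]],[[0,0,0],[0,0,0]],[[0,0,0],[0,0,0]],[[0,0,0],[0,0,0]],[[0,0,0],[0,0,0]]]'

```text
t: 9.8
tcp_pos: [0.5608, 0.1994, 0.2203]
orientation: [-2.864, 1.57, -2.648]
wrist_force: [0.8, 0.1, 0.1]
opening: 0.999
```

Run:
```python
from h import *
todo(.59*d+.0735*n+[0,0,.22])
w=snap('wrist','w5');snap('top','top5')
print(proj(w,[.7295*d+.1165*n+[0,0,.07],.7295*d+.0307*n+[0,0,.07]]))
cv2.imwrite('pics/c5.png',cv2.resize(w['im'][120:245,290:490],None,fx=4,fy=4,interpolation=cv2.INTER_CUBIC)[:,:,::-1])
```

```text
t 9.8 tcp [0.5608 0.1994 0.2203] q [-0.73  0.28  0.38  1.58 -0.11  1.31 -0.12] turn [-0.002 -0.001  0.   ] shift tool now [ 0.0003  0.0001 -0.0006] after turn [ 0.0003  0.0001 -0.0006] F [0.8 0.1 0.1] open 0.9994234006022614
[[443.87308553 147.39792372]
 [434.84871092 223.18025571]]
```

View pics/c5.png

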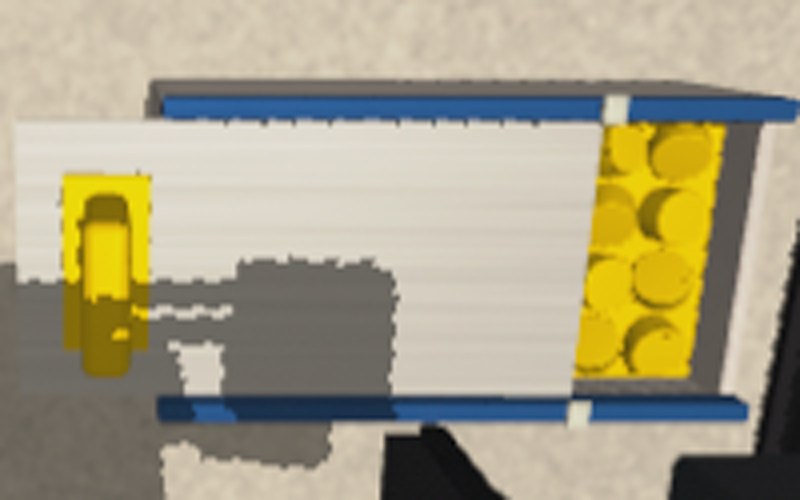

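Run:
```python
from h import *
w=load('w5')
print('marks',ray(w,[[444,147.5],[434.75,223]],.07)@d,'edge',ray(w,[[440.75,151.25],[433.25,218.25]],.064)@d)
def tabs(f):
    q=load(f);P=cloud(q);h=cv2.cvtColor(q['im'],cv2.COLOR_RGB2HSV)
    m=(h[...,0]>22)&(h[...,0]<34)&(h[...,1]>140)&(P[...,2]>.095)&(P[...,2]<.12);m[:130]=0;m[250:]=0
    y=P[m]@d;return np.percentile(y,[3,97]).mean()
print('tab moved',tabs('w2')-tabs('w5'))
a,b=load('top0'),load('top5');print('other bins diff px',(np.abs(a['im'][140:270,270:465].astype(int)-b['im'][140:270,270:465]).max(2)>60).sum())
b=b['im'];cv2.imwrite('pics/top5c.png',cv2.resize(b[100:275,140:470],None,fx=2.4,fy=2.4,interpolation=cv2.INTER_CUBIC)[:,:,::-1])
```

```text
marks [0.72964842 0.72936142] edge [0.72928499 0.72964483]
tab moved 0.03359225785456432
other bins diff px 292
```

View pics/top5c.png

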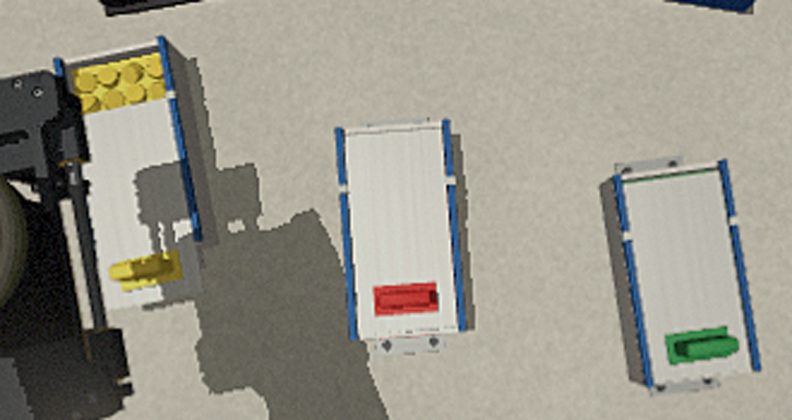

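The yellow gate's back edge is level with the mark at about (172,94) in this crop. The red and green gates are still shut; the pixel changes near them are the arm's shadow. The gripper is clear and open, so I'm handing in.

```bash
python3 -c "
from plant import robot
print(robot.finish_job())"
```

```text
the job is handed in; nothing more can be done
None
```

I gripped the yellow tab, pulled the gate about 34 mm from where it stood (roughly 11 mm open), let go, lifted clear and handed the job in at about 10 s.

- **Gate position:** the last wrist picture puts the back edge within 0.4 mm of the white marks. The tab's measured travel was 33.6 mm, against about 34 mm needed. I measured no edge position in the top view after the final pull.
- **Camera disagreement:** the two cameras differed by about 4–5 mm in absolute position along the slide. I therefore relied on the distance from edge to marks. The cameras agreed on that at the start, but just before the last 2.5 mm pull they differed by about 2 mm.
- **Forces:** the pull force stayed near 8–10 N, and the gripper was open and touching nothing at the end.
- **Other bins:** the red and green gates look unmoved in the last top view. An automatic comparison found 292 changed pixels around them, which I put down to the arm's shadow from the picture.

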